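# Function-test a spring-centred hand valve

### The job

Test the spring return of the hand-lever air valve that has the round ball knob: tilt its lever fully over towards the end of the valve where the two brass air fittings stick out, hold it there for about a second, then let go so that it springs back upright. Do not work the lever towards the other end, and leave the other valve's T-handled lever alone.

Things in the scene. Friction and masses are not known exactly. Their poses are not given: they have to be found in the camera images.
- ball_valve: Valve to be tested, fixed to the bench: grey metal block 46 x 108 x 54 mm (x, y, z) with black end caps and a cover to 60 mm high, on a steel foot plate 70 x 130 x 8 mm; the lever rises from its middle. Origin: centre of the underside, z up. y runs along the block; two brass air fittings stick out of the +y end (to 82 mm from the origin, 33 mm high); the -y end has only a blank plug.
- ball_lever (a joint): Tilt of the ball-knob lever, rad: 0 = upright (sprung rest), positive = towards the brass fittings (+y of ball_valve), stops at +/-0.55. Level hinge along the valve's x, 75 mm above the bench over its origin; knob centre 90 mm from the hinge; stem 10 mm round. The spring takes about 7 N at the knob at full tilt and returns the lever upright by itself in under 0.5 s.
- ball_knob (a point): Centre of the black ball knob, 32 mm in diameter, on top of the lever; 165 mm above the bench when upright. Fully tilted it has moved 47 mm sideways and 13 mm down.
- tee_lever (a joint): Tilt of the other valve's lever, rad, 0 = upright. That valve is built alike and stands beside the first (centres at least 170 mm apart), but its grip is a level black crossbar, 64 mm long and 16 mm thick, at 165 mm height. To be left alone. Other things near the valves are under 65 mm high, but a tall shelf unit stands behind to the right (x over 0.62, y under -0.22 m).

How it is judged:
On the way:
1. the ball-knob lever is tilted over towards the brass fittings (beyond 0.40 rad of 0.55) and held there for half a second (value of joint ball_lever above 0.4 rad), for 0.5 s.
At the end, for the whole second after the job is handed in: The ball-knob lever has been held over and is let go, upright again within 0.08 rad (about 5 degrees) and at rest; the T-handled lever is upright within 0.08 rad (value of joint ball_lever between -0.08 and 0.08 rad and velocity of joint ball_lever between -0.1 and 0.1 rad/s and value of joint tee_lever between -0.08 and 0.08 rad); the robot touches nothing.
It fails at once if the ball-knob lever is worked towards the end away from the fittings (more than 0.25 rad) (value of joint ball_lever below -0.25 rad).
It fails at once if the T-handled lever is worked (more than 0.15 rad either way) (value of joint tee_lever above 0.15 rad or value of joint tee_lever below -0.15 rad).
It also fails if it takes over 38 s, if anything falls off the work surface, if the arm or the gripper's body presses on something with over 40 N, if the wrist force passes 120 N, or if a joint passes its speed limit or range.

### The arm

A 6-joint arm with a two-finger parallel gripper is mounted at the origin on a cart in front of the work surface, level with it; the furniture and walls round the work are solid. World frame = base frame: x ahead of the robot, y to its left, z up, the work surface at z = 0. Lengths are in m, angles in rad, forces in N, time in s.
With the tool pointing down it reaches from about 0.25 to 0.775 m from the base axis. Payload 4 kg.
Tool frame: the origin (TCP) lies between the finger pads; the fingertips stand 14 mm ahead of it and the grasp point (between the pads) lies 5 mm behind it (nose_length is the distance from the TCP to the fingertips, in m); z points along the fingers, y is the line along which they close (so a half turn about z gives the same grasp; the last joint's range is limited). The gripper opens to 94 mm and grips with 3 to 60 N. Pads are 16 mm wide; open, the fingers measure 119 mm over their backs; the gripper's body (75 mm by 177 mm) begins 78 mm behind the grasp point.
Start: joints at [-1.302, 0.087, 1.371, -0, 1.684, -0.103], TCP at [0.2, -0.512, 0.22] pointing down, gripper open.
Joint ranges: [-3.1, 3.1], [-0.76, 2.03], [0.27, 2.55], [-1.08, 4.22], [0.17, 2.65], [-2.57, 2.57]. Speed limits (rad/s): [2.79, 2.79, 3.14, 3.14, 3.14, 3.14].

### API

Orientations are given as [roll, pitch, yaw] about the fixed x, y, z axes, in that order (R = Rz(yaw) Ry(pitch) Rx(roll)).
In Python, from bench import * gives the robot as it stands.
- The arm moves only by the tool move_arm, never from a script. Its argument "steps" is one flat list of numbers, 7 for each row, row after row: the turn, a rotation vector about the world's x, y, z in rad, then the shift along the world's x, y, z in m, then the opening, from 0 (shut) to 1 (fully open). A call has 1 to 12 rows; each row is the pose to reach, as a shift and turn from the pose commanded when the call began; what a row does not reach only later rows make up. A row lasts 1/10 s, in which the tool goes at most 50 mm and 8.59 degrees, less where a joint would pass 70% of its speed; a pose out of reach is approached as far as the arm can. A call with a gripper value outside its range is refused whole. The fingers move at their own pace and stop on an object; the grip force is fixed at half the most. Time passes only in rows, so rows that repeat a pose let the fingers close. It gives the time, the measured TCP pose, the force, the opening and the grip force at its end, in the units of the state.
- get_obs(): the state, without advancing time (a new reading comes with each control period).
- snapshot(name): name is "side" or "top"; returns (picture, depth): 400x640x3 uint8, red, green, blue; 400x640 float32, m along the optical axis (not along the pixel's ray), 0 where there is no reading.
- camera_model(name): a dict with "fx", "fy", "cx", "cy" (pixels), "k1" (the pictures are not rectified: a ray, as slopes to the right and down, at radius r is drawn at 1 + k1 r^2 times it, then the intrinsics apply), "rvec" (rotation vector, rad) and "tvec" (3), from world to camera coordinates, as OpenCV has them. Camera axes: x right, y down, z forward; pixel columns grow to the right and rows downward; lengths in m; the calibration is good to about 2 mm. A picture is of the moment at which its call begins. camera_model takes no time and is no camera call.
- close_job(): hands the job in; it is judged then, once.
Trained networks look in the newest picture that a camera, given by its name, has taken for a name from the list of things; names that differ only in an ending like _2 or _b are one class to them, and where a whole thing is asked for, a point or a joint stands for the part that bears it (a point fixed in the world has none). Each returns a list of dicts, best first, with "score" (0 to 1); they miss things now and then, are a little off and sometimes report something else, mostly with a low value. They report only what shows in the picture. A call takes as long as a camera call.
- silhouettes(camera, target): "pixels" (400x640 bool, what is visible of it) and "uv" ([column, row] in pixels, amid what is visible of it).
- spot_point(camera, target): "uv" ([column, row] in pixels: a listed point, or the origin of a listed thing).
The state is a dict: "time": time; "joint_positions": joint angles; "qvel": joint speeds; "joint_torque": joint torques, N m; "tool_pos": TCP position; "ee_rot": TCP orientation; "wrist_force": force on the tool from outside, world axes, zero at the start; "wrist_torque": the same for the moment, N m; "width": finger opening in m; "finger_force": force on a finger pad.
Only numpy, scipy, OpenCV 4.12 (cv2) and the standard library are available. Lean on these libraries where they do the work, as an engineer would, in place of code of your own. Each camera call takes 0.05 s, during which the arm holds its last target. There are 200 camera calls.

## Working session

There is one attempt and no reset: what is moved stays moved. The work goes in short steps, Python scripts to look and compute and a tool call to move; the robot and the scene stay as the last step left them, time stands still between calls to the robot, and variables do not carry over. Pictures are saved under pics/ and viewed, at most 10 in all, crops included, and the job is handed in when it is done.

Besides the shell and the picture viewer there is one more tool, called after ">>>" by a JSON object that holds its "api" and its "payload", one argument or row to a line. move_arm: Moves the arm, as the interface text tells. Its arguments: {"type":"object","properties":{"steps":{"type":"array"}},"required":["steps"]}

```bash
mkdir -p pics; cat > h.py <<'E'
from bench import *
import numpy as np, cv2
def world(cam,uv,depth=None,z=None):
    m=camera_model(cam);K=np.array([[m['fx'],0,m['cx']],[0,m['fy'],m['cy']],[0,0,1]])
    p=cv2.undistortPoints(np.array([[uv]],float),K,np.array([m['k1'],0,0,0]))[0,0]
    # iterative inverse of the radial model
    R=cv2.Rodrigues(np.array(m['rvec'],float))[0];t=np.array(m['tvec'],float).ravel()
    c=-R.T@t;d=R.T@np.array([p[0],p[1],1.])
    s=depth if depth is not None else (z-c[2])/d[2]
    return c+s*d
E
python3 - <<'E'
from h import *
for c in("side","top"):
    im,d=snapshot(c);cv2.imwrite(f"pics/{c}0.png",im[:,:,::-1]);np.save(f"{c}d.npy",d)
    for n in("ball_knob","ball_valve"):
        for r in spot_point(c,n)[:3]: print(c,n,r['score'],r['uv'],world(c,r['uv'],z=.165 if n=="ball_knob" else 0).round(3))
    for n in("ball_lever","ball_valve","tee_lever"):
        for r in silhouettes(c,n)[:2]:
            u=r['uv'];dd=d[int(u[1]),int(u[0])];print(c,n,'sil',r['score'],u,world(c,u,depth=dd).round(3),r['pixels'].sum())
o=get_obs();print(o['time'],o['tool_pos'],o['ee_rot'])
E
```

```text
side ball_knob 0.7 [324.0, 148.9] [0.516 0.208 0.165]
side ball_valve 0.59 [318.9, 211.1] [0.507 0.214 0.   ]
side ball_lever sil 0.56 [325.3, 149.6] [0.519 0.209 0.163] 311
side ball_valve sil 0.6 [320.5, 196.9] [0.512 0.189 0.058] 1541
side tee_lever sil 0.8 [328.9, 229.0] [ 0.544 -0.043  0.167] 559
top ball_knob 0.86 [248.2, 221.9] [0.501 0.217 0.165]
top ball_valve 0.68 [262.0, 220.5] [0.509 0.214 0.   ]
top ball_lever sil 0.5 [249.1, 216.1] [0.51  0.214 0.177] 282
top ball_valve sil 0.94 [258.4, 221.8] [0.504 0.211 0.078] 2289
top tee_lever sil 0.88 [391.1, 206.4] [ 0.531 -0.024  0.174] 335
top tee_lever sil 0.22 [246.1, 217.6] [0.508 0.218 0.182] 282
0.6 [ 0.1997814  -0.51246464  0.21953447] [3.14146174e+00 5.29309969e-05 3.71768640e-01]
```

View pics/top0.png

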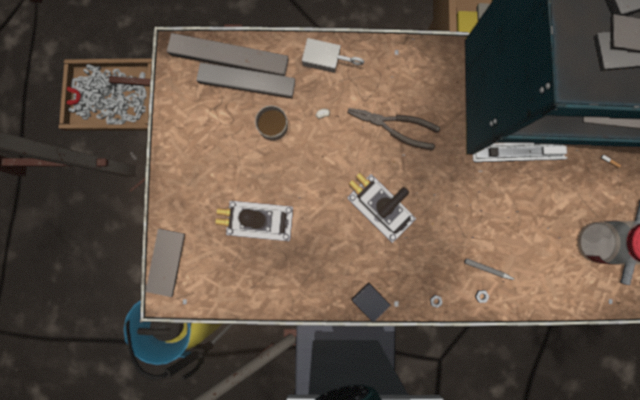

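View pics/side0.png

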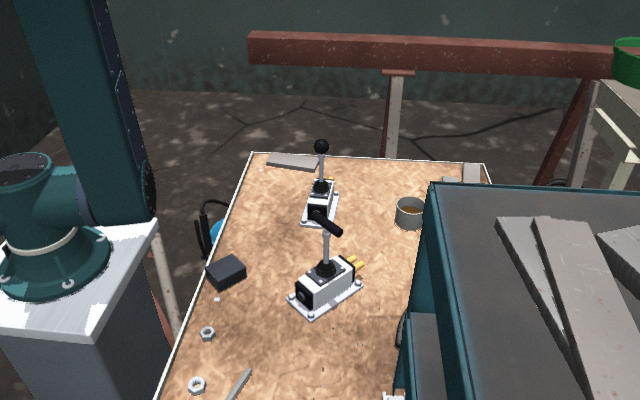

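The top picture shows the ball valve at about (258,221), with its brass fittings at (222,216), on the left, so its +y is about world +y. The T valve is at (385,208). In the side picture the ball knob is at (321,146). I'll refine the knob position and the valve axis from depth.

```bash
python3 - <<'E'
from h import *
for c in("side","top"):
    d=np.load(f"{c}d.npy"); P=[]
    vs,us=(range(110,200),range(290,360)) if c=="side" else (range(180,260),range(200,310))
    for v in vs:
        for u in us:
            if d[v,u]>0: P.append(world(c,(u,v),depth=d[v,u]))
    P=np.array(P); n=np.hypot(P[:,0]-.508,P[:,1]-.213)
    k=P[(n<.05)&(P[:,2]>.145)&(P[:,2]<.2)]
    from scipy.optimize import least_squares
    s=least_squares(lambda x:np.linalg.norm(k-x,axis=1)-.016,[.508,.213,.165],loss='soft_l1',f_scale=.002)
    print(c,len(k),s.x.round(4),np.median(abs(s.fun)).round(4))
    if c=="top":
        b=P[(n<.09)&(P[:,2]>.045)&(P[:,2]<.068)]
        xy=b[:,:2].astype(np.float32); print(len(b),cv2.minAreaRect(xy),np.linalg.svd(xy-xy.mean(0),full_matrices=False)[2][0])
for uv in((222,212),(222,221)): print(world("top",uv,z=.033).round(3))
E
```

```text
Traceback (most recent call last):
  File "h.py", line 4, in world
    m=camera_model(cam);K=np.array([[m['fx'],0,m['cx']],[0,m['fy'],m['cy']],[0,0,1]])
ValueError: time passes only in moves, steps and waits
```

```bash
sed -i 's/^def world/import functools\ncm=functools.lru_cache(None)(camera_model)\ndef world/; s/m=camera_model(cam)/m=cm(cam)/' h.py; python3 - <<'E'
from h import *
from scipy.optimize import least_squares
for c in("side","top"):
    d=np.load(f"{c}d.npy"); P=[]
    vs,us=(range(110,200),range(290,360)) if c=="side" else (range(180,260),range(200,310))
    for v in vs:
        for u in us:
            if d[v,u]>0: P.append(world(c,(u,v),depth=d[v,u]))
    P=np.array(P); n=np.hypot(P[:,0]-.508,P[:,1]-.213)
    k=P[(n<.05)&(P[:,2]>.145)&(P[:,2]<.2)]
    s=least_squares(lambda x:np.linalg.norm(k-x,axis=1)-.016,[.508,.213,.165],loss='soft_l1',f_scale=.002)
    print(c,len(k),s.x.round(4),np.median(abs(s.fun)).round(4))
    if c=="top":
        b=P[(n<.09)&(P[:,2]>.045)&(P[:,2]<.068)]
        xy=b[:,:2].astype(np.float32); print(len(b),cv2.minAreaRect(xy),np.linalg.svd(xy-xy.mean(0),full_matrices=False)[2][0])
for uv in((222,212),(222,221)): print(world("top",uv,z=.033).round(3))
E
```

```text
side 202 [0.5089 0.2191 0.1644] 0.0007
top 282 [0.5096 0.2198 0.1648] 0.0006
901 ((0.5097570419311523, 0.21863579750061035), (0.10666567087173462, 0.046080850064754486), 85.30657196044922) [-0.06099866 -0.99813783]
[0.524 0.289 0.033]
[0.506 0.289 0.033]
```

>>> {"api": "move_arm", "payload": {
  "steps": [0,0,0,0,0,0.03,0,0,0,-0.1,0.02,0.04,0.03,0,0,0,-0.2,0.04,0.08,0.03,0,0,0,-0.3,0.06,0.12,0.03,0,0,0,-0.43,0.08,0.16,0.03,0,0,0,-0.43,0.1,0.2,0.03,0,0,0,-0.43,0.12,0.24,0.03,0,0,0,-0.43,0.14,0.28,0.03,0,0,0,-0.43,0.16,0.32,0.03,0,0,0,-0.43,0.18,0.36,0.03,0,0,0,-0.43,0.2,0.4,0.03,0,0,0,-0.43,0.22,0.44,0.03,0]
}}

```text
time: 1.8
tool_pos: [0.4203, -0.0707, 0.2499]
ee_rot: [3.141, -0.001, -0.058]
wrist_force: [-0.5, 0.1, 0.9]
width: 0.002
finger_force: 0.0
```

>>> {"api": "move_arm", "payload": {
  "steps": [0,0,0,0.017,0.042,0,0,0,0,0,0.034,0.084,0,0,0,0,0,0.051,0.126,0,0,0,0,0,0.068,0.168,0,0,0,0,0,0.085,0.21,0,0,0,0,0,0.085,0.21,0,0,0,0,0,0.085,0.21,-0.03,0,0,0,0,0.085,0.21,-0.06,0,0,0,0,0.085,0.21,-0.08,0,0,0,0,0.085,0.21,-0.095,0,0,0,0,0.085,0.21,-0.095,0]
}}

```text
time: 2.9
tool_pos: [0.5033, 0.1367, 0.1522]
ee_rot: [3.14, 0.005, -0.059]
wrist_force: [-0.2, 0.3, -0.4]
width: 0.0005
finger_force: 0.0
```

```bash
python3 - <<'E'
from h import *
im,d=snapshot("side");cv2.imwrite("pics/s1.png",cv2.resize(im[80:260,220:440,::-1],None,fx=3,fy=3))
E
```

```text
(no output)
```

View pics/s1.png

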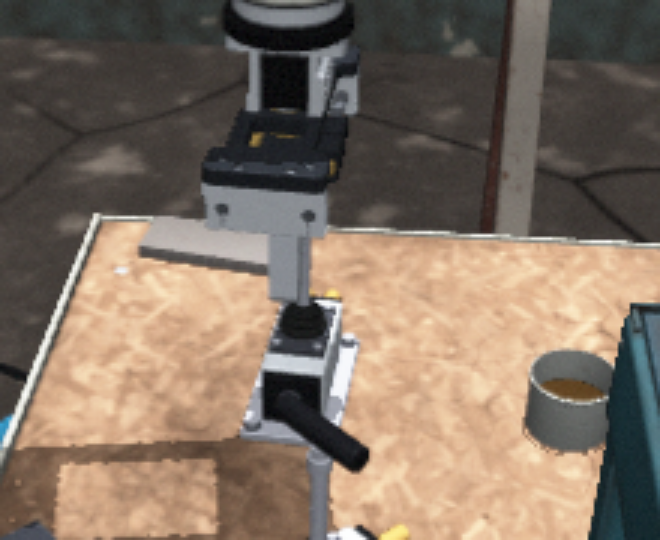

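The closed fingers hang in front of the knob at about (290,270) in the crop, hiding it, and are lined up with it. The T lever is clear. Now I push.

>>> {"api": "move_arm", "payload": {
  "steps": [0,0,0,0.001,0.02,0,0,0,0,0,0.003,0.04,0,0,0,0,0,0.003,0.05,0,0,0,0,0,0.004,0.058,0,0,0,0,0,0.004,0.066,0,0,0,0,0,0.005,0.074,0,0,0,0,0,0.005,0.08,0,0,0,0,0,0.006,0.086,0,0,0,0,0,0.006,0.09,0,0,0,0,0,0.006,0.09,0,0]
}}

```text
time: 3.95
tool_pos: [0.5113, 0.2265, 0.1535]
ee_rot: [3.138, -0.0, -0.059]
wrist_force: [2.0, -6.2, -0.6]
width: 0.0004
finger_force: 2.8
```

```bash
python3 - <<'E'
from h import *
im,d=snapshot("top");cv2.imwrite("pics/t2.png",cv2.resize(im[150:280,180:340,::-1],None,fx=4,fy=4))
im,d=snapshot("side");cv2.imwrite("pics/s2.png",cv2.resize(im[80:260,220:440,::-1],None,fx=3,fy=3))
for c in("side","top"):
    for r in spot_point(c,"ball_knob")[:2]: print(c,r['score'],r['uv'],world(c,r['uv'],z=.153).round(3))
print(get_obs()['tool_pos'],get_obs()['wrist_force'])
E
```

```text
side 0.67 [324.1, 145.5] [0.514 0.243 0.153]
[0.51126769 0.22613408 0.15365727] [ 3.15439543 -5.67947136 -1.54464867]
```

View pics/s2.png

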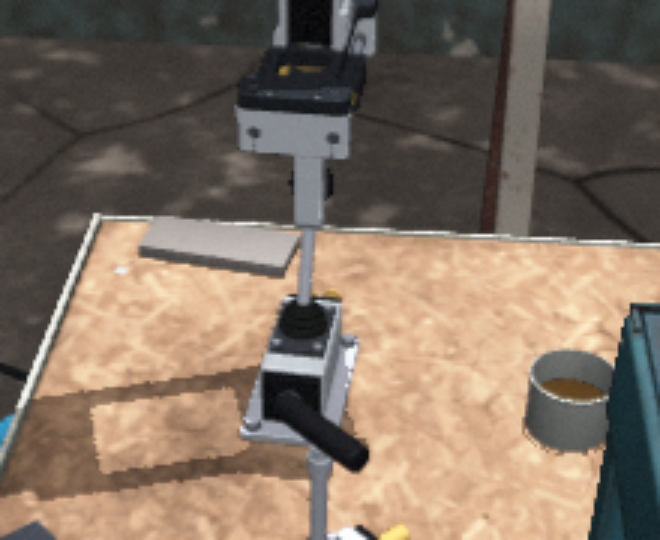

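The knob shows on both sides of the finger at about (310,183), the lever is leaning, and the reaction is about 6 N. I'll push the rest of the way to the stop, then hold.

>>> {"api": "move_arm", "payload": {
  "steps": [0,0,0,0,0.004,0,0,0,0,0,0,0.007,0,0,0,0,0,0,0.01,0,0,0,0,0,0,0.01,0,0,0,0,0,0,0.01,0,0]
}}

```text
time: 4.65
tool_pos: [0.5109, 0.2343, 0.1519]
ee_rot: [3.134, 0.002, -0.06]
wrist_force: [3.5, -8.9, -4.9]
width: 0.0002
finger_force: 4.3
```

>>> {"api": "move_arm", "payload": {
  "steps": [0,0,0,0,0.004,0,0,0,0,0,0,0.004,0,0,0,0,0,0,0.004,0,0,0,0,0,0,0.004,0,0,0,0,0,0,0.004,0,0,0,0,0,0,0.004,0,0,0,0,0,0,0.004,0,0,0,0,0,0,0.004,0,0,0,0,0,0,0.004,0,0,0,0,0,0,0.004,0,0,0,0,0,0,0.004,0,0,0,0,0,0,0.004,0,0]
}}

```text
time: 5.85
tool_pos: [0.5105, 0.2374, 0.1512]
ee_rot: [3.132, 0.003, -0.061]
wrist_force: [2.6, -10.4, -4.8]
width: 0.0006
finger_force: 5.0
```

```bash
python3 - <<'E'
from h import *
im,d=snapshot("side");cv2.imwrite("pics/s3.png",cv2.resize(im[80:260,220:440,::-1],None,fx=3,fy=3))
o=get_obs();print(o['tool_pos'],o['wrist_force'])
E
```

```text
[0.5104966  0.23744619 0.15120182] [  2.67524765 -10.13969684  -5.20953044]
```

View pics/s3.png

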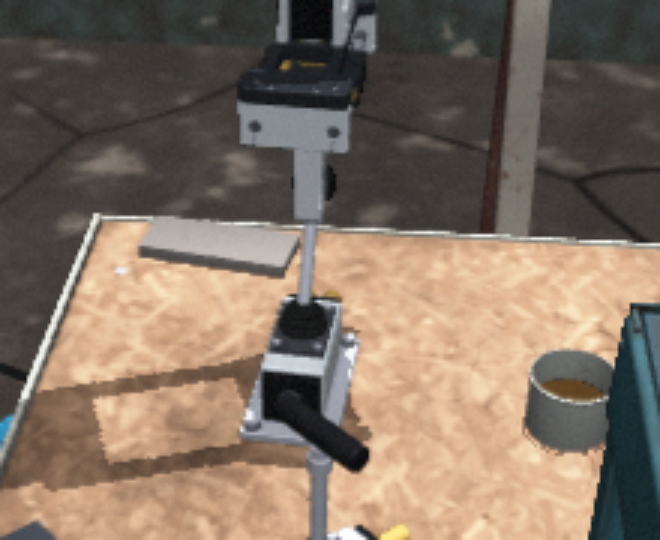

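The knob is still held behind the finger at (315,182). The TCP advance puts it about 46 mm over, which is at the stop, and it has been there for over a second. I'll back off gently so the lever follows, then move clear and lift.

>>> {"api": "move_arm", "payload": {
  "steps": [0,0,0,0,-0.015,0,0,0,0,0,-0.002,-0.03,0,0,0,0,0,-0.003,-0.045,0,0,0,0,0,-0.004,-0.06,0,0,0,0,0,-0.005,-0.08,0,0,0,0,0,-0.006,-0.11,0,0,0,0,0,-0.006,-0.11,0,0,0,0,0,-0.006,-0.11,0.04,0,0,0,0,-0.006,-0.11,0.08,0,0,0,0,-0.05,-0.11,0.1,0,0,0,0,-0.09,-0.11,0.1,0,0,0,0,-0.09,-0.11,0.1,0]
}}

```text
time: 7.1
tool_pos: [0.4178, 0.1324, 0.2561]
ee_rot: [-3.139, -0.002, -0.056]
wrist_force: [0.7, -0.1, -0.0]
width: 0.0007
finger_force: 0.0
```

```bash
python3 - <<'E'
from h import *
im,d=snapshot("side");cv2.imwrite("pics/s4.png",cv2.resize(im[80:260,220:440,::-1],None,fx=3,fy=3))
for r in spot_point("side","ball_knob")[:2]: print(r['score'],r['uv'],world("side",r['uv'],z=.165).round(3))
o=get_obs();print(o['tool_pos'],o['wrist_force'])
E
```

```text
0.74 [322.7, 148.6] [0.514 0.209 0.165]
[0.42050488 0.13209006 0.25498943] [ 0.46713948  0.21479116 -0.20558809]
```

View pics/s4.png

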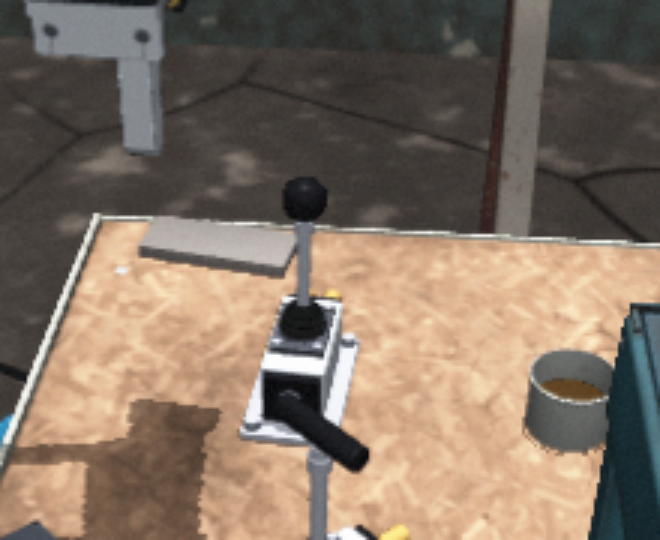

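The knob is back upright at crop (305,198), where it started. The T lever hasn't moved and the gripper is clear at (140,100). Handing in.

```bash
python3 -c "
from bench import *
print(close_job())"
```

```text
the job is handed in; nothing more can be done
None
```

I tilted the ball-knob lever about 46 mm over towards the brass fittings (full tilt is 47 mm), held it there for over a second and let it spring back upright; the T-handled lever was not touched, the arm ended clear, and the job is handed in (no verdict was returned).

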